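# Tamp the pressed blanks level in their tray

## Task

Some blanks stand proud in the blue tray, so the next tray cannot be stacked on it: take the tamper from its nest by its red handle and press the proud blanks down with its flat foot until all ten lie flat in one level layer on the tray's floor, then lean on the levelled bed with a steady 20 N or so for a second to bed it firmly. The blanks are brittle: touch down slowly, so that the foot never knocks or presses in the tray with more than 80 N even for a moment, and keep the gripper itself off the blanks. Stand the tamper upright in its nest again, let go of it, and leave the other things on the bench where they are.

Things in the scene. Friction and masses are not known exactly. Their poses are not given: they have to be found in the camera images.
- bin_floor (a point): centre of the inner floor of the shallow blue plastic tray of blanks (fixed to the bench); z points up out of the tray, its y axis runs along the tray's long side. Inside it is 112 mm (x) by 184 mm (y); the walls are 10 mm thick, the rim is 38 mm above this floor, and a 4 mm wide, 30 mm high divider across the middle (at y = 0) makes two cells of 112 by 90 mm with five blanks each.
- nest_seat (a point): centre of the seat of the tamper's nest, a low square black plastic frame on a yellow square, fixed to the bench: pocket 82 by 82 mm and 8 mm deep, this point on the pocket's floor, 4 mm above the bench; z up.
- tamper_grip (a point): centre of the red handle of the tamper, a loose hand tool of about 0.4 kg standing upright in the nest at first; z up along the tool. The handle is 26 mm wide along its y (grasp it across these flats), 36 mm along x, 52 mm high. Under it is a collar 44 mm in diameter, its top 26 mm below this point. The whole tool is 138 mm tall; this point is 112 mm above the foot's underside.
- tamper_foot: the white round flat foot of the tamper, 70 mm in diameter and 14 mm thick, one solid piece with the stem and handle; origin at the centre of its underside, z up along the tool.
- blank0: one of ten like bronze-coloured pressed blanks in the tray: a tablet 36 mm in diameter and 28 mm high with broad bevels (flat ends 21 mm across), 0.16 kg, oily and brittle; origin at its centre, z along its axis. Flat on the tray's floor, its centre is 14 mm above the floor; a proud one is wedged 8 to 20 mm higher between its neighbours.
- blank1: another blank, same as blank0. A proud blank, pressed down, shoves its neighbours aside; that takes some 3 to 15 N, depending on the oil, and there is room on the floor for all. The bed is rigid: once all under the foot are down, the force climbs steeply, and touching it at 20 mm/s makes a knock of about 70 N.
- blank2: another blank, same as blank0.
- blank3: another blank, same as blank0.
- blank4: another blank, same as blank0.
- blank5: another blank, same as blank0.
- blank6: another blank, same as blank0.
- blank7: another blank, same as blank0.
- blank8: another blank, same as blank0.
- blank9: another blank, same as blank0.
- oil_bottle: yellow oil bottle, 52 mm in diameter and 150 mm tall, loose bystander; origin under its base.
- bench_brush: bench brush lying on the bench, loose bystander.
- mallet: rubber mallet lying on the bench, loose bystander.
Mind the look-alikes: they are no part of the job. Leave any turquoise or white look-alike of the blank3 alone. Leave any turquoise look-alike of the blank8 alone.

How it is judged:
By the outcome, as a careful person would: the job done as asked, in the order asked, and still so for the second after the job is handed in, with the robot touching nothing.
It also fails if it takes over 64 s, if anything falls off the work surface, if the arm or the gripper's body presses on something with over 40 N, if the wrist force passes 120 N, or if a joint passes its speed limit or range.

## Robot

A 6-joint arm with a two-finger parallel gripper is mounted at the origin on the work surface. World frame = base frame: x ahead of the robot, y to its left, z up, the work surface at z = 0. Lengths are in m, angles in rad, forces in N, time in s.
With the tool pointing down it reaches from about 0.35 to 0.85 m from the base axis. Payload 8.1 kg.
Tool frame: the origin (TCP) lies at the very end of the fingers, on their centre line; the grasp point (between the pads) lies 19 mm behind it; z points along the fingers, y is the line along which they close (so a half turn about z gives the same grasp; the last joint's range is limited). The gripper opens to 85 mm and grips with 20 to 120 N. Pads are 22 mm wide; open, the fingers measure 114 mm over their backs; the gripper's body (76 mm by 85 mm) begins 54 mm behind the grasp point. The pads swing forward as they close: fully open they stand 13 mm farther back than shut.
Start: joints at [-1.368, 0.13, 1.488, -0, 1.523, -0.085], TCP at [0.17, -0.575, 0.231] pointing down, gripper open.
Joint ranges: [-2.96, 2.96], [-0.89, 2.26], [0.02, 2.5], [-1.34, 4.48], [0, 2.73], [-2.66, 2.66]. Speed limits (rad/s): [2.39, 2.39, 2.79, 3.14, 3.14, 3.14].

## Interface

Orientations are given as a rotation vector (axis times angle).
In Python, from bench import arm gives the robot as it stands.
- The arm moves only by the tool apply_moves, never from a script. Its argument "series" is a list of rows, each a list of 2 entries, a list of its own where there are three numbers: the shift along the world's x, y, z in m, then the turn about the world's z in degrees. A call has 1 to 20 rows; each row is the pose to reach, as a shift and turn from the pose commanded when the call began; what a row does not reach only later rows make up. A row lasts 1/8 s, in which the tool goes at most 62.5 mm and 10.7 degrees, less where a joint would pass 70% of its speed; a pose out of reach is approached as far as the arm can. A call with a gripper value outside its range is refused whole. "jaw" is the finger opening in m, from 0 to 0.0854, set as the call begins (left out, the last holds). The fingers move at their own pace and stop on an object; "squeeze" is the grip in N (left out, the last holds). Time passes only in rows, so rows that repeat a pose let the fingers close. It gives the time, the measured TCP pose, the force, the opening and the grip force at its end, in the units of the state.
- arm.observe(): the state, without advancing time (a new reading comes with each control period).
- arm.read_camera(name): name is "scene" or "top"; returns a dict with "color" (400x640x3 uint8, red, green, blue), "intrinsics" (3x3 intrinsics, pixels), "extrinsics" (4x4, takes a point from camera to world coordinates). Camera axes: x right, y down, z forward; pixel columns grow to the right and rows downward; lengths in m; the calibration is good to about 2 mm. A picture is of the moment at which its call begins. There is no depth.
- arm.close_job(): hands the job in; it is judged then, once.
Trained networks look in a picture, given as the dict that the camera call returned (one of the last four; its "shot" number tells which), for a name from the list of things; names that differ only in an ending like _2 or _b are one class to them, and where a whole thing is asked for, a point or a joint stands for the part that bears it (a point fixed in the world has none). Each returns a list of dicts, best first, with "score" (0 to 1); they miss things now and then, are a little off and sometimes report something else, mostly with a low value. They report only what shows in the picture. A call takes as long as a camera call. They do not tell look-alikes from the thing itself.
- arm.spot_in(label, picture): "point" ([x, y, z] in m, in world coordinates, good to about 4 mm: the middle of the surface that is visible of it).
- arm.cut_out(label, picture): "mask" (400x640 bool, what is visible of it).
- arm.spot_point(label, picture): "point" ([x, y, z] in m, in world coordinates, good to about 4 mm: a listed point, or the origin of a listed thing).
The state is a dict: "time": time; "qpos": joint angles; "qvel": joint speeds; "effort": joint torques, N m; "ee_pos": TCP position; "orientation": TCP orientation; "ft_force": force on the tool from outside, world axes, zero at the start; "wrist_torque": the same for the moment, N m; "width": finger opening in m; "gripper_force": force on a finger pad.
Only numpy, scipy, OpenCV 4.12 (cv2) and the standard library are available. Lean on these libraries where they do the work, as an engineer would, in place of code of your own. Each camera call takes 0.05 s, during which the arm holds its last target. There are 200 camera calls.

## Working session

There is one attempt and no reset: what is moved stays moved. The work goes in short steps, Python scripts to look and compute and a tool call to move; the robot and the scene stay as the last step left them, time stands still between calls to the robot, and variables do not carry over. Pictures are saved under pics/ and viewed, at most 11 in all, crops included, and the job is handed in when it is done.

Besides the shell and the picture viewer there is one more tool, called after "Request:" in YAML: its name, and indented under it one key for each argument. apply_moves: Moves the arm, as the interface text tells. Its arguments: {"type":"object","properties":{"series":{"type":"array"},"jaw":{"type":"number"},"squeeze":{"type":"number"}},"required":["series"]}

```bash
mkdir -p pics; cat > h.py <<'E'
from bench import arm
import numpy as np, cv2
def save(p,n): cv2.imwrite('pics/'+n,p['color'][:,:,::-1])
def proj(p,X):
    E=np.linalg.inv(p['extrinsics']); c=E[:3,:3]@np.array(X)+E[:3,3]; u=p['intrinsics']@c; return (u[:2]/u[2]).round(1)
def onplane(p,u,v,z):
    E=p['extrinsics']; d=E[:3,:3]@np.linalg.inv(p['intrinsics'])@[u,v,1]; o=E[:3,3]; return (o+d*(z-o[2])/d[2]).round(4)
E
python3 - <<'E'
from h import *
np.set_printoptions(suppress=True,precision=4)
s=arm.observe(); print({k:s[k] for k in('time','ee_pos','orientation','ft_force','width')})
for n in('scene','top'):
    p=arm.read_camera(n); save(p,n+'0.png'); print(n,p['extrinsics'][:3,3])
    for l in('bin_floor','nest_seat','tamper_grip','tamper_foot','oil_bottle','bench_brush','mallet','blank0'):
        for d in arm.spot_point(l,p)[:14 if l=='blank0' else 1]: print(l,np.round(d['point'],4),round(d['score'],2),proj(p,d['point']), {k:v for k,v in d.items() if k not in('point','score')})
E
```

```text
{'time': 0.0, 'ee_pos': array([ 0.1702, -0.5748,  0.2302]), 'orientation': array([-3.1073, -0.4502,  0.0002]), 'ft_force': array([0.031 , 0.2012, 0.3514]), 'width': 0.08551791210817346}
scene [ 1.5346 -0.3779  0.9337]
bin_floor [0.5067 0.1487 0.013 ] 0.91 [356.9 214.9] {}
nest_seat [ 0.514  -0.15    0.0067] 0.78 [269.3 242.3] {}
tamper_grip [ 0.5175 -0.1569  0.1185] 0.82 [263.9 214.8] {}
tamper_foot [ 0.5205 -0.1472  0.0048] 0.58 [270.8 243.8] {}
oil_bottle [ 0.6734 -0.3593  0.0023] 0.81 [211.8 301.2] {}
bench_brush [ 0.7687  0.0237 -0.0012] 0.61 [357.1 284.6] {}
mallet [0.4954 0.414  0.0004] 0.57 [425.1 196.6] {}
blank0 [0.5435 0.163  0.0255] 0.65 [366.1 217.3] {}
blank0 [0.4914 0.1026 0.0402] 0.59 [342.  209.1] {}
blank0 [0.5583 0.2013 0.0225] 0.58 [379.  217.7] {}
blank0 [0.5176 0.1128 0.026 ] 0.56 [348.3 216.5] {}
blank0 [0.3466 0.0776 0.0191] 0.54 [318. 192.] {}
blank0 [0.5013 0.075  0.0212] 0.52 [335.3 217.7] {}
blank0 [0.6693 0.1484 0.0152] 0.48 [380.6 245.7] {}
blank0 [0.5283 0.1871 0.039 ] 0.46 [370.9 209.4] {}
blank0 [0.6631 0.0133 0.0146] 0.4 [338.2 257. ] {}
blank0 [0.458
[... 392 characters left out ...]
[457.5 157. ] {}
bench_brush [ 0.7759  0.0175 -0.0003] 0.66 [324.  124.6] {}
mallet [0.4912 0.4172 0.0003] 0.75 [184.7 227.2] {}
blank0 [0.5164 0.2189 0.0208] 0.69 [253.1 217. ] {}
blank0 [0.5584 0.2013 0.0239] 0.69 [259.  201.7] {}
blank0 [0.4883 0.102  0.0424] 0.69 [294.6 226.5] {}
blank0 [0.5422 0.1606 0.0265] 0.67 [273.6 207.2] {}
blank0 [0.5153 0.1121 0.0244] 0.63 [291.4 216.7] {}
blank0 [0.6669 0.0107 0.0135] 0.63 [327.1 161.9] {}
blank0 [0.4635 0.0895 0.0267] 0.55 [299.8 235.4] {}
blank0 [0.6643 0.1533 0.0119] 0.55 [276.4 164. ] {}
blank0 [0.5041 0.0751 0.0228] 0.54 [304.8 220.5] {}
blank0 [0.5022 0.1801 0.0251] 0.49 [266.8 221.8] {}
blank0 [0.3474 0.0772 0.0109] 0.45 [305.2 277.1] {}
```

```bash
python3 -c "
import cv2
a=cv2.imread('pics/scene0.png');b=cv2.imread('pics/top0.png');print(a.shape)"
```

```text
(400, 640, 3)
```

View pics/top0.png

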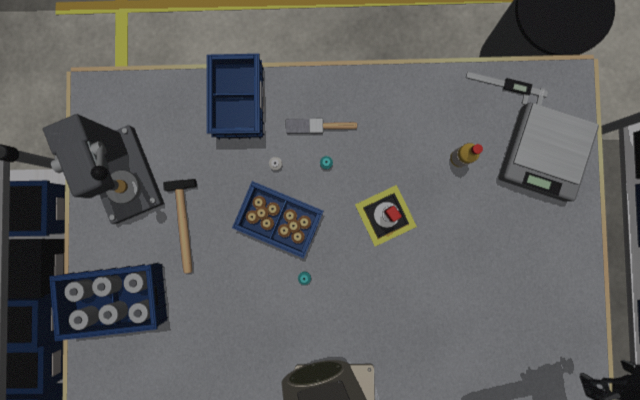

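View pics/scene0.png

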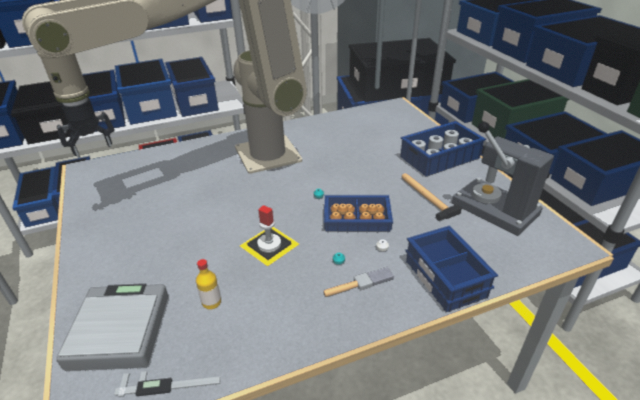

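The top view shows the tray at about (278,220), the nest with the tamper at (387,214), and the turquoise and white decoys at (305,278), (326,162) and (275,163). The bottle is at (467,154). Next I'll take close crops and fit the tray, nest and handle.

```bash
python3 - <<'E'
from h import *
np.set_printoptions(suppress=True,precision=4)
p=arm.read_camera('top'); q=arm.read_camera('scene')
print(p['intrinsics'][0,0],p['extrinsics'][:3,:3].round(3).tolist())
def rz(n,f): return cv2.resize(n,None,fx=f,fy=f,interpolation=cv2.INTER_CUBIC)
a=p['color'][180:260,230:330]; b=p['color'][180:250,350:420]; c=q['color'][185:240,315:400]; d=q['color'][195:270,235:305]
W=np.zeros((580,790,3),np.uint8)
for im,x,y,f in((a,0,0,4),(b,410,0,4),(c,0,330,4),(d,410,290,3.8)):
    r=rz(im,f); h,w=min(r.shape[0],580-y),min(r.shape[1],790-x); W[y:y+h,x:x+w]=r[:h,:w]
cv2.imwrite('pics/crops.png',W[:,:,::-1])
hsv=cv2.cvtColor(p['color'],cv2.COLOR_RGB2HSV)
def blob(lo,hi,x0,x1,y0,y1,closek=1):
    m=np.zeros(hsv.shape[:2],np.uint8); m[y0:y1,x0:x1]=cv2.inRange(hsv,lo,hi)[y0:y1,x0:x1]
    c=max(cv2.findContours(m,cv2.RETR_EXTERNAL,cv2.CHAIN_APPROX_NONE)[0],key=cv2.contourArea); return c
def rect(c,z,tag):
    # rectify to plane z
    P=np.array([onplane(p,u,v,z)[:2] for u,v in c[:,0]],np.float32)
    r=cv2.minAreaRect(P); print(tag,np.round(r[0],4),np.round(r[1],4),r[2], cv2.contourArea(c))
rect(blob((105,100,30),(125,255,255),228,328,175,262),0.042,'tray rim')
rect(blob((22,100,80),(35,255,255),345,425,180,250),0.004,'yellow sq')
for t in('red',):
    red=((hsv[...,0]<8)|(hsv[...,0]>172))&(hsv[...,1]>120); m=np.zeros(hsv.shape[:2],np.uint8); m[180:250,350:425]=red[180:250,350:425]
    c=max(cv2.findContours(m,cv2.RETR_EXTERNAL,cv2.CHAIN_APPROX_NONE)[0],key=cv2.contourArea); rect(c,0.142,'red')
for n,P in(('top',p),('scene',q)):
  for l in('bin_floor','nest_seat','tamper_grip','tamper_foot'):
    for dd in arm.spot_point(l,P)[:2]: print(n,l,np.round(dd['point'],4),round(dd['score'],2))
E
```

```text
412.55585883786466 [[-0.017, -0.999, 0.046], [-1.0, 0.018, 0.022], [-0.022, -0.045, -0.999]]
tray rim [0.5093 0.1486] [0.2115 0.1381] 66.33687591552734 3805.5
yellow sq [ 0.5151 -0.1497] [0.1278 0.1287] 24.227750778198242 2022.5
red [ 0.5162 -0.1485] [0.0364 0.0279] 43.43067169189453 137.5
top bin_floor [0.5134 0.1436 0.011 ] 0.86
top nest_seat [ 0.5203 -0.152  -0.0011] 0.65
top nest_seat [0.5601 0.2    0.0246] 0.57
top tamper_grip [ 0.5164 -0.1479  0.1148] 0.98
top tamper_grip [0.5427 0.162  0.0224] 0.55
top tamper_foot [ 0.5176 -0.1532  0.0074] 0.61
top tamper_foot [0.4791 0.1304 0.0219] 0.22
scene bin_floor [0.5061 0.1504 0.0096] 0.63
scene nest_seat [ 0.5139 -0.1489  0.0052] 0.97
scene tamper_grip [ 0.5162 -0.155   0.1189] 0.69
scene tamper_grip [0.5283 0.1868 0.0409] 0.33
scene tamper_foot [ 0.5206 -0.1534  0.0073] 0.71
```

View pics/crops.png

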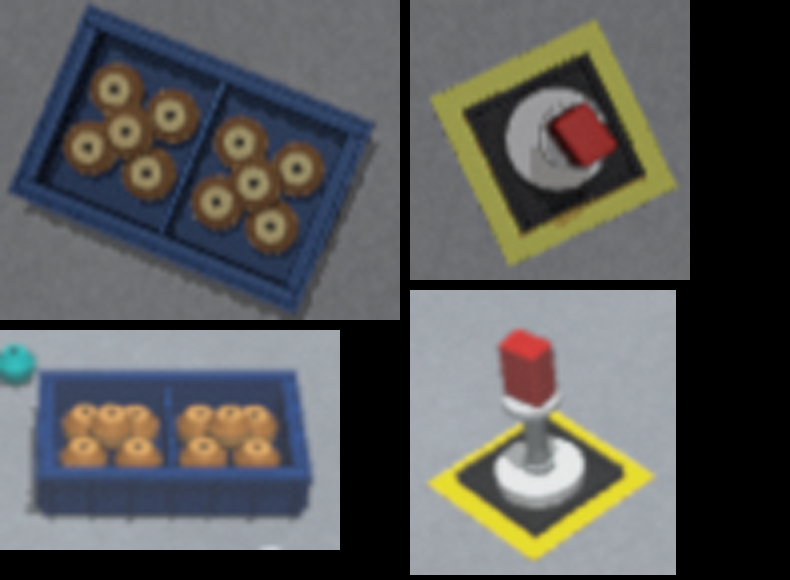

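Each cell has one central blank standing proud among four. The tray is centred near (0.508,0.149) with its y axis at about 66°, and the handle's long side is at about 45°. I'm moving above the handle now.

Request:
apply_moves:
  series:
    - [[0.02,0.025,0],3]
    - [[0.06,0.07,0],6]
    - [[0.1,0.12,0],10]
    - [[0.14,0.17,0],14]
    - [[0.18,0.22,0],18]
    - [[0.22,0.27,0],22]
    - [[0.26,0.32,0],26]
    - [[0.3,0.37,0],28]
    - [[0.33,0.405,0],28]
    - [[0.346,0.424,0],28]
    - [[0.346,0.424,-0.01],28]
    - [[0.346,0.424,-0.03],28]
    - [[0.346,0.424,-0.05],28]
    - [[0.346,0.424,-0.065],28]
    - [[0.346,0.424,-0.07],28]
    - [[0.346,0.424,-0.07],28]
  jaw: 0.085
  squeeze: 60

```text
time: 3.4
ee_pos: [0.5161, -0.1515, 0.161]
orientation: [-2.908, -1.189, 0.001]
ft_force: [-0.4, 0.8, 1.2]
width: 0.085
gripper_force: 0.0
```

```bash
python3 - <<'E'
from h import *
np.set_printoptions(suppress=True,precision=4)
s=arm.observe(); print(s['time'],s['ee_pos'],s['orientation'],s['ft_force'])
q=arm.read_camera('scene'); p=arm.read_camera('top')
def rz(n,f): return cv2.resize(n,None,fx=f,fy=f,interpolation=cv2.INTER_CUBIC)
print(proj(q,s['ee_pos']),proj(q,[.516,-.151,.142]))
cv2.imwrite('pics/g1.png',np.hstack([rz(q['color'][150:270,215:315],4),rz(p['color'][160:280,340:440],4)])[:,:,::-1])
for d in arm.spot_point('tamper_grip',q)[:1]+arm.spot_point('tamper_grip',p)[:1]: print(d)
# fit tray: project inner rim corners & floor via line search on yaw
E
```

```text
3.4 [ 0.5161 -0.1515  0.161 ] [-2.9077 -1.1885  0.0006] [-0.438   0.8028  1.2319]
[264.2 202.4] [265.  207.6]
{'point': [0.519, -0.154, 0.1175], 'score': 0.85}
{'point': [0.5123, -0.1493, 0.1151], 'score': 0.51}
```

View pics/g1.png

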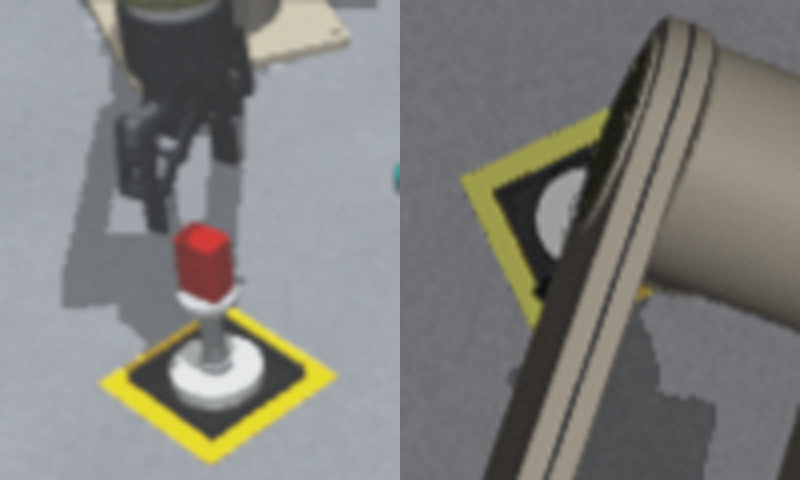

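The fingers straddle the red handle: tips at about (150,225) and (228,160) in the left crop, handle top at (205,240). They line up with the wide flats, so I'll descend and grip.

Request:
apply_moves:
  series:
    - [[0,0,-0.01],0]
    - [[0,0,-0.025],0]
    - [[0,0,-0.04],0]
    - [[0,0,-0.052],0]
    - [[0,0,-0.06],0]
    - [[0,0,-0.064],0]
    - [[0,0,-0.064],0]

```text
time: 4.47
ee_pos: [0.5163, -0.1513, 0.0972]
orientation: [-2.908, -1.189, 0.0]
ft_force: [0.5, -0.4, -0.1]
width: 0.0845
gripper_force: 0.0
```

Request:
apply_moves:
  series:
    - [[0,0,0],0]
    - [[0,0,0],0]
    - [[0,0,0],0]
    - [[0,0,0],0]
    - [[0,0,0],0]
    - [[0,0,0],0]
    - [[0,0,0],0]
    - [[0,0,0],0]
  jaw: 0.015
  squeeze: 70

```text
time: 5.48
ee_pos: [0.5167, -0.1514, 0.0978]
orientation: [2.907, 1.189, 0.001]
ft_force: [-0.5, 1.1, 4.8]
width: 0.0255
gripper_force: 69.1
```

Request:
apply_moves:
  series:
    - [[0,0,0.003],0]
    - [[0,0,0.01],0]
    - [[0,0,0.025],0]
    - [[0,0,0.045],0]
    - [[0,0,0.07],0]
    - [[0,0,0.09],0]
    - [[0,0,0.1],0]
    - [[0,0,0.1],0]
    - [[0,0,0.1],0]
  squeeze: 100

```text
time: 6.6
ee_pos: [0.5157, -0.1511, 0.1962]
orientation: [-2.907, -1.189, 0.002]
ft_force: [0.0, -0.3, -3.1]
width: 0.0249
gripper_force: 98.2
```

```bash
python3 - <<'E'
from h import *
from scipy.optimize import minimize
np.set_printoptions(suppress=True,precision=4)
s=arm.observe(); print(s['time'],s['ee_pos'],s['ft_force'],s['wrist_torque'],s['width'])
P={}
for n in('top','scene'):
    p=arm.read_camera(n); im=cv2.imread(f'pics/{n}0.png')
    hsv=cv2.cvtColor(im,cv2.COLOR_BGR2HSV); m=cv2.inRange(hsv,(105,110,30),(125,255,255))
    x0,x1,y0,y1=(228,328,178,262) if n=='top' else (315,398,188,235)
    k=np.zeros_like(m); k[y0:y1,x0:x1]=m[y0:y1,x0:x1]
    c=max(cv2.findContours(k,cv2.RETR_EXTERNAL,cv2.CHAIN_APPROX_NONE)[0],key=cv2.contourArea)
    f=np.zeros_like(m); cv2.drawContours(f,[c],-1,255,-1); f=cv2.resize(f,None,fx=4,fy=4,interpolation=cv2.INTER_LINEAR)>127
    P[n]=(p,f)
def hull(p,t,zt):
    x,y,a=t; R=np.array([[np.cos(a),-np.sin(a)],[np.sin(a),np.cos(a)]])
    pts=[proj(p,[*(R@[sx*.066,sy*.102]+[x,y]),z]) for sx in(-1,1) for sy in(-1,1) for z in(0,zt)]
    return cv2.convexHull(((np.array(pts)+.5)*4*16).astype(np.int32))
def cost(t,ns,zt=.042):
    r=0
    for n in ns:
        p,f=P[n]; g=np.zeros(f.shape,np.uint8); cv2.fillConvexPoly(g,hull(p,t,zt),1,shift=4)
        r+=1-(f&(g>0)).sum()/(f|(g>0)).sum()
    return r
for ns in(('top',),('scene',),('top','scene')):
    o=minimize(cost,[.508,.149,-.41],args=(ns,),method='Nelder-Mead',options=dict(initial_simplex=[[.508,.149,-.41],[.518,.149,-.41],[.508,.159,-.41],[.508,.149,-.35]],xatol=1e-4,fatol=1e-5))
    print(ns,o.x,o.fun)
x,y,a=o.x; 
for c in(-.047,.047): print('cell',x-np.sin(a)*c,y+np.cos(a)*c)
E
```

```text
6.6 [ 0.5157 -0.1511  0.1962] [ 0.0133 -0.3252 -3.1155] [ 0.0186  0.0298 -0.0024] 0.024902957414255026
('top',) [ 0.5098  0.1491 -0.4143] 0.04931731821987506
('scene',) [ 0.4708  0.1629 -0.3518] 0.23678793947485532
('top', 'scene') [ 0.5069  0.1491 -0.4134] 0.3244770052883419
cell 0.48799390026866823 0.1060703824339265
cell 0.525756325064683 0.19215173508085767
```

Request:
apply_moves:
  series:
    - [[-0.001,0.01,0],0]
    - [[-0.003,0.03,0],0]
    - [[-0.007,0.06,0],0]
    - [[-0.01,0.095,0],0]
    - [[-0.014,0.13,0],0]
    - [[-0.018,0.165,0],0]
    - [[-0.021,0.2,0],0]
    - [[-0.024,0.23,0],0]
    - [[-0.026,0.248,0],0]
    - [[-0.0265,0.257,0],0]
    - [[-0.0265,0.257,-0.01],0]
    - [[-0.0265,0.257,-0.02],0]
    - [[-0.0265,0.257,-0.025],0]
    - [[-0.0265,0.257,-0.025],0]

```text
time: 8.45
ee_pos: [0.4894, 0.1051, 0.1714]
orientation: [-2.908, -1.188, 0.002]
ft_force: [0.2, -0.6, -4.2]
width: 0.0247
gripper_force: 98.4
```

```bash
python3 - <<'E'
from h import *
np.set_printoptions(suppress=True,precision=4)
s=arm.observe(); print(s['time'],s['ee_pos'],s['ft_force'],s['width'])
q=arm.read_camera('scene'); p=arm.read_camera('top')
for P in(q,p):
  for l in('tamper_foot','tamper_grip','bin_floor'):
    for d in arm.spot_point(l,P)[:1]: print(l,d,proj(P,d['point']))
# model overlay: tray rim, cells, foot
im=[]
for P,(x0,y0) in((q,(295,140)),(p,(230,170))):
    I=cv2.resize(P['color'][y0:y0+100,x0:x0+100],None,fx=4,fy=4,interpolation=cv2.INTER_CUBIC)
    a=-.414;R=np.array([[np.cos(a),-np.sin(a)],[np.sin(a),np.cos(a)]])
    D=lambda X,z:((np.array([proj(P,[*x,z]) for x in X])+.5-[x0,y0])*4).astype(int)
    for hx,hy in((.066,.102),(.056,.092)):
        X=[R@[sx*hx,sy*hy]+[.5085,.149] for sx,sy in((1,1),(1,-1),(-1,-1),(-1,1))]
        cv2.polylines(I,[D(X,.042)],True,(0,255,0),1)
    t=np.linspace(0,6.28,40); e=s['ee_pos']
    cv2.polylines(I,[D(np.c_[e[0]+.035*np.cos(t),e[1]+.035*np.sin(t)],e[2]-.0935)],True,(255,0,255),1)
    im.append(I)
cv2.imwrite('pics/o1.png',np.hstack(im)[:,:,::-1])
E
```

```text
8.45 [0.4894 0.1051 0.1714] [ 0.1986 -0.5752 -4.1829] 0.024731899882028167
tamper_grip {'point': [0.4903, 0.1025, 0.1921], 'score': 0.77} [342.3 168.8]
bin_floor {'point': [0.5066, 0.1492, 0.0092], 'score': 0.94} [357.  215.7]
tamper_grip {'point': [0.6738, -0.3577, 0.0007], 'score': 0.68} [458.1 157.5]
bin_floor {'point': [0.5178, -0.1479, 0.0003], 'score': 0.75} [384.6 214.3]
```

View pics/o1.png

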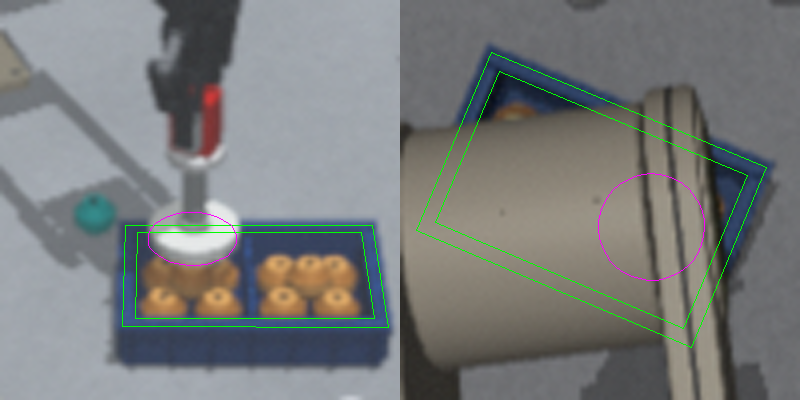

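The overlay shows the foot's measured circle matching the model in the scene view (148–237 px), so there is no grip offset. The foot is centred over the near cell. Pressing slowly.

Request:
apply_moves:
  series:
    - [[0.001,0,-0.003],0]
    - [[0.001,0,-0.006],0]
    - [[0.001,0,-0.009],0]
    - [[0.001,0,-0.012],0]
    - [[0.001,0,-0.015],0]
    - [[0.001,0,-0.018],0]
    - [[0.001,0,-0.02],0]
    - [[0.001,0,-0.022],0]
    - [[0.001,0,-0.0235],0]
    - [[0.001,0,-0.025],0]
    - [[0.001,0,-0.026],0]

```text
time: 10.22
ee_pos: [0.4912, 0.1057, 0.1467]
orientation: [2.908, 1.189, 0.002]
ft_force: [-0.2, 0.5, -0.9]
width: 0.0249
gripper_force: 98.6
```

Request:
apply_moves:
  series:
    - [[0,0,-0.001],0]
    - [[0,0,-0.002],0]
    - [[0,0,-0.003],0]
    - [[0,0,-0.004],0]
    - [[0,0,-0.005],0]
    - [[0,0,-0.006],0]

```text
time: 10.98
ee_pos: [0.4903, 0.1056, 0.1396]
orientation: [-2.907, -1.189, 0.002]
ft_force: [1.0, 0.3, -3.5]
width: 0.0253
gripper_force: 98.6
```

Request:
apply_moves:
  series:
    - [[0,0,-0.0008],0]
    - [[0,0,-0.0016],0]
    - [[0,0,-0.0024],0]
    - [[0,0,-0.0032],0]
    - [[0,0,-0.004],0]

```text
time: 11.6
ee_pos: [0.491, 0.1058, 0.1366]
orientation: [-2.908, -1.189, -0.001]
ft_force: [-0.8, 0.9, 1.2]
width: 0.0249
gripper_force: 98.9
```

Request:
apply_moves:
  series:
    - [[0,0,-0.0007],0]
    - [[0,0,-0.0014],0]
    - [[0,0,-0.0021],0]
    - [[0,0,-0.0028],0]

```text
time: 12.1
ee_pos: [0.4922, 0.1065, 0.1358]
orientation: [-2.907, -1.189, -0.006]
ft_force: [-3.6, 3.2, 13.9]
width: 0.025
gripper_force: 100.5
```

Request:
apply_moves:
  series:
    - [[0,0,-0.0005],0]
    - [[0,0,-0.001],0]
    - [[0,0,-0.001],0]

```text
time: 12.48
ee_pos: [0.4927, 0.1068, 0.1356]
orientation: [-2.907, -1.19, -0.008]
ft_force: [-4.1, 4.0, 15.9]
width: 0.0248
gripper_force: 101.0
```

```bash
python3 - <<'E'
from h import *
np.set_printoptions(suppress=True,precision=4)
s=arm.observe(); print(s['time'],s['ee_pos'],s['ft_force'],s['wrist_torque'],s['qvel'].round(3))
q=arm.read_camera('scene')
for l in('blank0','bin_floor','tamper_grip','tamper_foot'):
    for d in arm.spot_point(l,q)[:12 if l=='blank0' else 1]: print(l,np.round(d['point'],4),round(d['score'],2),proj(q,d['point']))
I=cv2.resize(q['color'][150:250,300:420],None,fx=6,fy=6,interpolation=cv2.INTER_CUBIC)
t=np.linspace(0,6.28,60); e=s['ee_pos']
D=lambda X,z:((np.array([proj(q,[*x,z]) for x in X])+.5-[300,150])*6).astype(int)
cv2.polylines(I,[D(np.c_[e[0]+.035*np.cos(t),e[1]+.035*np.sin(t)],e[2]-.0938)],True,(255,0,255),1)
cv2.imwrite('pics/p1.png',I[:,:,::-1])
E
```

```text
12.475 [0.4927 0.1068 0.1356] [-4.0916  4.0454 15.923 ] [ 1.0481  1.0045 -0.0097] [ 0.    -0.    -0.    -0.001  0.001 -0.   ]
blank0 [0.5038 0.0661 0.0228] 0.64 [333.1 218.4]
blank0 [0.5195 0.2223 0.0224] 0.62 [379.1 209.2]
blank0 [0.3474 0.0751 0.0155] 0.62 [317.4 193.2]
blank0 [ 0.5129 -0.1495  0.003 ] 0.58 [269.4 242.9]
blank0 [0.5289 0.1879 0.0436] 0.56 [371.3 208.3]
blank0 [0.4555 0.091  0.0287] 0.53 [334.2 206.5]
blank0 [0.6666 0.1516 0.0148] 0.51 [381.2 244.9]
blank0 [0.5568 0.1964 0.0229] 0.5 [377.4 217.7]
blank0 [0.5023 0.1731 0.0263] 0.46 [363.2 209. ]
blank0 [0.6644 0.017  0.0116] 0.46 [339.5 257.7]
blank0 [0.5281 0.1164 0.0249] 0.45 [350.7 218.3]
blank0 [0.5418 0.1649 0.0253] 0.45 [366.4 216.9]
bin_floor [0.506  0.1486 0.0092] 0.56 [356.7 215.7]
tamper_grip [0.4928 0.1062 0.1565] 0.56 [343.7 178.8]
tamper_foot [0.4978 0.1108 0.0442] 0.73 [345.2 208.6]
```

View pics/p1.png

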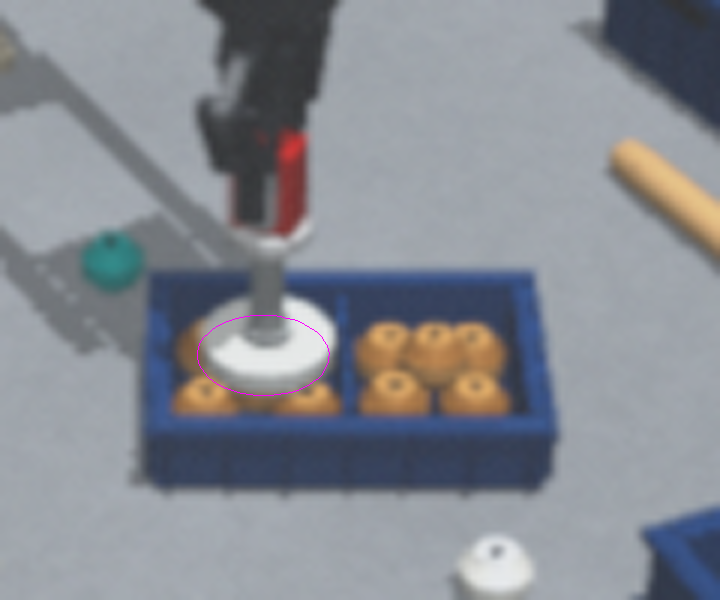

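The foot has pivoted in the grip by about 3.5°, with its right side at (335,315) up and close to the divider. Its centre is near (0.498,0.111), so the load is off-centre. I'll lift off and look at where the blanks are now.

Request:
apply_moves:
  series:
    - [[0,0,0.003],0]
    - [[0,0,0.008],0]
    - [[-0.001,-0.001,0.015],0]
    - [[-0.002,-0.003,0.025],0]
    - [[-0.003,-0.005,0.035],0]
    - [[-0.003,-0.005,0.042],0]
    - [[-0.003,-0.005,0.045],0]
    - [[-0.003,-0.005,0.045],0]

```text
time: 13.72
ee_pos: [0.4879, 0.1007, 0.1777]
orientation: [2.908, 1.189, 0.0]
ft_force: [-1.0, 0.3, -4.9]
width: 0.0251
gripper_force: 98.5
```

```bash
cat > look.py <<'E'
from h import *
import sys
np.set_printoptions(suppress=True,precision=4)
s=arm.observe(); print(s['time'],s['ee_pos'],s['ft_force'],s['wrist_torque'])
q=arm.read_camera('scene')
for l in('blank0','tamper_grip','tamper_foot'):
    for d in arm.spot_point(l,q)[:14 if l=='blank0' else 1]:
        X=np.array(d['point']); r=X[:2]-[.5085,.149]; a=-.414; c=np.array([np.cos(a)*r[0]+np.sin(a)*r[1],-np.sin(a)*r[0]+np.cos(a)*r[1]])
        if l!='blank0' or (abs(c)<[.07,.1]).all(): print(l,X.round(4),'tray xy mm',(c*1e3).round(1),round(d['score'],2))
I=cv2.resize(q['color'][150:250,300:420],None,fx=6,fy=6,interpolation=cv2.INTER_CUBIC)
cv2.imwrite('pics/'+sys.argv[1],I[:,:,::-1])
E
python3 look.py p2.png
```

```text
13.725 [0.4879 0.1007 0.1777] [-0.9579  0.2764 -4.8919] [-0.0306 -0.0702 -0.0285]
blank0 [0.488  0.1028 0.031 ] tray xy mm [ -0.2 -50.5] 0.66
blank0 [0.4772 0.1363 0.0224] tray xy mm [-23.5 -24.2] 0.62
blank0 [0.5042 0.0646 0.0237] tray xy mm [ 30. -79.] 0.57
blank0 [0.5201 0.2231 0.0267] tray xy mm [-19.2  72.5] 0.55
blank0 [0.4557 0.0903 0.027 ] tray xy mm [-24.7 -75. ] 0.52
blank0 [0.525  0.1159 0.0252] tray xy mm [ 28.4 -23.7] 0.51
blank0 [0.5023 0.1782 0.027 ] tray xy mm [-17.4  24.2] 0.47
blank0 [0.5413 0.1643 0.0258] tray xy mm [23.9 27.2] 0.4
blank0 [0.5292 0.1873 0.0413] tray xy mm [ 3.5 43.4] 0.39
blank0 [0.5572 0.2009 0.0223] tray xy mm [23.7 67.1] 0.37
tamper_grip [0.4866 0.1016 0.1967] tray xy mm [ -1.  -52.2] 0.61
tamper_foot [0.4911 0.1032 0.0857] tray xy mm [  2.5 -48.9] 0.52
```

View pics/p2.png

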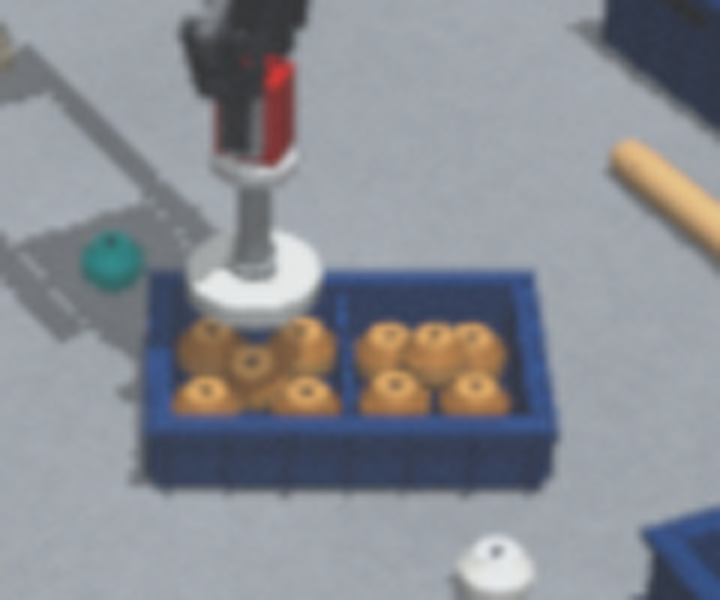

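The proud blank is now almost level (centre 31 mm against about 25 mm, pixel (252,362)), and its neighbours have spread into the corners. I'm pressing again with a softer grip so the foot can right itself on the bed.

Request:
apply_moves:
  series:
    - [[0.001,0.001,-0.004],0]
    - [[0.001,0.001,-0.009],0]
    - [[0.001,0.001,-0.015],0]
    - [[0.001,0.001,-0.021],0]
    - [[0.001,0.001,-0.027],0]
    - [[0.001,0.001,-0.031],0]
    - [[0.001,0.001,-0.034],0]
    - [[0.001,0.001,-0.036],0]
    - [[0.001,0.001,-0.037],0]
    - [[0.001,0.001,-0.038],0]
    - [[0.001,0.001,-0.039],0]
  squeeze: 50

```text
time: 15.3
ee_pos: [0.4889, 0.1017, 0.1386]
orientation: [2.908, 1.189, 0.0]
ft_force: [0.2, 0.3, -4.1]
width: 0.0251
gripper_force: 98.5
```

Request:
apply_moves:
  series:
    - [[0,0,-0.0007],0]
    - [[0,0,-0.0014],0]
    - [[0,0,-0.0021],0]
    - [[0,0,-0.0028],0]
    - [[0,0,-0.0035],0]

```text
time: 15.92
ee_pos: [0.489, 0.1017, 0.1352]
orientation: [2.908, 1.189, 0.001]
ft_force: [0.1, -0.3, -3.6]
width: 0.025
gripper_force: 98.5
```

Request:
apply_moves:
  series:
    - [[0,0,-0.0007],0]
    - [[0,0,-0.0014],0]
    - [[0,0,-0.0021],0]
    - [[0,0,-0.0028],0]

```text
time: 16.42
ee_pos: [0.4888, 0.1017, 0.132]
orientation: [-2.908, -1.189, 0.0]
ft_force: [-0.0, 0.9, -3.7]
width: 0.0248
gripper_force: 98.5
```

Request:
apply_moves:
  series:
    - [[0,0,-0.0006],0]
    - [[0,0,-0.0012],0]
    - [[0,0,-0.0018],0]

```text
time: 16.8
ee_pos: [0.4895, 0.1019, 0.1318]
orientation: [2.907, 1.189, 0.003]
ft_force: [-4.1, 0.8, 9.5]
width: 0.0248
gripper_force: 99.9
```

Request:
apply_moves:
  series:
    - [[0,0,-0.0005],0]
    - [[0,0,-0.001],0]
    - [[0,0,-0.001],0]

```text
time: 17.18
ee_pos: [0.49, 0.1019, 0.1318]
orientation: [2.907, 1.189, 0.005]
ft_force: [-5.0, -0.1, 13.0]
width: 0.0251
gripper_force: 100.6
```

```bash
python3 look.py p3.png
```

```text
17.175 [0.49   0.1019 0.1318] [-5.0399 -0.0769 12.9973] [-0.111   1.0619 -0.0335]
blank0 [0.5293 0.1873 0.0407] tray xy mm [ 3.6 43.4] 0.63
blank0 [0.5562 0.2008 0.0262] tray xy mm [22.8 66.6] 0.51
blank0 [0.5058 0.0678 0.0231] tray xy mm [ 30.2 -75.4] 0.48
blank0 [0.5172 0.2195 0.023 ] tray xy mm [-20.4  68. ] 0.46
blank0 [0.5005 0.1773 0.0285] tray xy mm [-18.7  22.7] 0.44
blank0 [0.527  0.1171 0.0234] tray xy mm [ 29.8 -21.8] 0.42
blank0 [0.5408 0.164  0.0261] tray xy mm [23.5 26.7] 0.42
tamper_grip [0.4918 0.1017 0.1513] tray xy mm [  3.7 -50. ] 0.66
tamper_foot [0.4938 0.1069 0.0369] tray xy mm [  3.5 -44.5] 0.69
```

The bed is rigid here: the foot stays at the same height while force climbs. I'll lean at about 20 N for a second, then go to the other cell.

Request:
apply_moves:
  series:
    - [[0,0,-0.0004],0]
    - [[0,0,-0.0008],0]
    - [[0,0,-0.0008],0]
    - [[0,0,-0.0008],0]
    - [[0,0,-0.0008],0]
    - [[0,0,-0.0008],0]
    - [[0,0,-0.0008],0]
    - [[0,0,-0.0008],0]
    - [[0,0,-0.0008],0]
    - [[0,0,-0.0008],0]
    - [[0,0,-0.0008],0]

```text
time: 18.75
ee_pos: [0.4903, 0.1019, 0.1318]
orientation: [2.907, 1.189, 0.006]
ft_force: [-6.0, 0.8, 17.7]
width: 0.0247
gripper_force: 101.4
```

Request:
apply_moves:
  series:
    - [[0,0,0.003],0]
    - [[0,0,0.008],0]
    - [[0,0,0.015],0]
    - [[0,0,0.025],0]
    - [[0,0,0.035],0]
    - [[0.002,0.01,0.044],0]
    - [[0.009,0.03,0.05],0]
    - [[0.018,0.05,0.05],0]
    - [[0.026,0.068,0.05],0]
    - [[0.034,0.08,0.05],0]
    - [[0.039,0.086,0.05],0]
    - [[0.039,0.086,0.05],0]

```text
time: 20.25
ee_pos: [0.528, 0.1878, 0.1783]
orientation: [2.908, 1.19, -0.001]
ft_force: [0.2, -1.3, -4.0]
width: 0.0247
gripper_force: 98.4
```

```bash
python3 look.py p4.png
```

```text
20.25 [0.528  0.1878 0.1783] [ 0.2459 -1.3389 -4.0452] [ 0.0146  0.0565 -0.0183]
blank0 [0.5128 0.2192 0.0209] tray xy mm [-24.3  66. ] 0.61
blank0 [0.4541 0.0901 0.0275] tray xy mm [-26.1 -75.8] 0.59
blank0 [0.5064 0.0693 0.0254] tray xy mm [ 30.1 -73.8] 0.57
blank0 [0.5035 0.1762 0.0263] tray xy mm [-15.5  22.9] 0.56
blank0 [0.5436 0.1634 0.0271] tray xy mm [26.3 27.3] 0.47
blank0 [0.475  0.1364 0.0193] tray xy mm [-25.6 -25. ] 0.43
blank0 [0.5256 0.188  0.0398] tray xy mm [-0.  42.6] 0.43
blank0 [0.491  0.1069 0.0236] tray xy mm [  0.9 -45.6] 0.42
blank0 [0.5226 0.1123 0.0261] tray xy mm [ 27.7 -27.9] 0.39
blank0 [0.5572 0.2009 0.0262] tray xy mm [23.7 67.1] 0.38
tamper_grip [0.5286 0.1877 0.1996] tray xy mm [ 2.8 43.5] 0.7
tamper_foot [ 0.7691  0.0227 -0.0019] tray xy mm [289.4 -10.8] 0.74
```

View pics/p4.png

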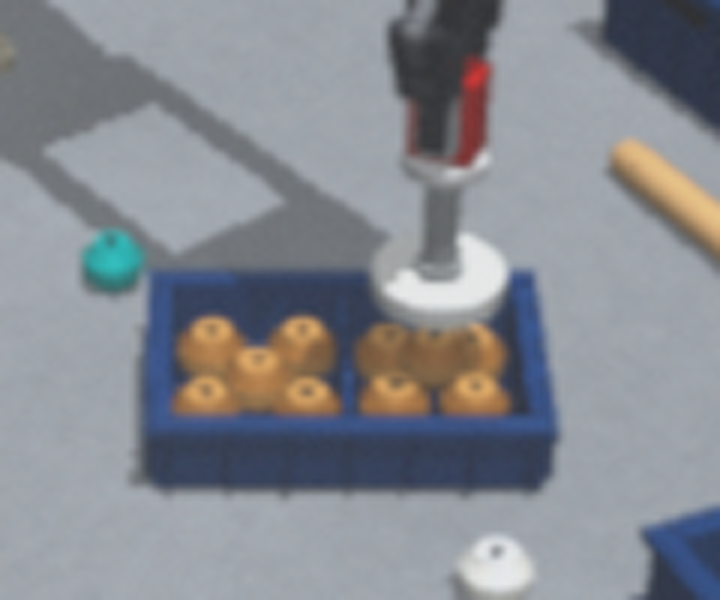

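Near cell is level (centre blank at 23.6 mm, like its neighbours). The foot is now over the far cell's proud blank at (435,340) px. Pressing there.

Request:
apply_moves:
  series:
    - [[0,0,-0.003],0]
    - [[0,0,-0.008],0]
    - [[0,0,-0.013],0]
    - [[0,0,-0.018],0]
    - [[0,0,-0.021],0]
    - [[0,0,-0.023],0]
    - [[0,0,-0.024],0]
    - [[0,0,-0.025],0]
    - [[0,0,-0.026],0]
    - [[0,0,-0.027],0]
    - [[0,0,-0.028],0]
    - [[0,0,-0.029],0]
    - [[0,0,-0.03],0]
  squeeze: 100

```text
time: 22.08
ee_pos: [0.5279, 0.1877, 0.1486]
orientation: [-2.908, -1.189, -0.0]
ft_force: [0.1, -0.6, -2.3]
width: 0.0249
gripper_force: 98.4
```

Request:
apply_moves:
  series:
    - [[0,0,-0.0008],0]
    - [[0,0,-0.0016],0]
    - [[0,0,-0.0024],0]
    - [[0,0,-0.0032],0]
    - [[0,0,-0.004],0]

```text
time: 22.7
ee_pos: [0.5279, 0.1877, 0.1447]
orientation: [2.908, 1.189, 0.0]
ft_force: [-0.5, -0.3, -0.3]
width: 0.0247
gripper_force: 98.4
```

Request:
apply_moves:
  series:
    - [[0,0,-0.0008],0]
    - [[0,0,-0.0016],0]
    - [[0,0,-0.0024],0]
    - [[0,0,-0.0032],0]
    - [[0,0,-0.004],0]

```text
time: 23.32
ee_pos: [0.5274, 0.1876, 0.14]
orientation: [-2.908, -1.189, 0.002]
ft_force: [0.7, -0.4, -4.2]
width: 0.025
gripper_force: 98.5
```

Request:
apply_moves:
  series:
    - [[0,0,-0.0008],0]
    - [[0,0,-0.0016],0]
    - [[0,0,-0.0024],0]
    - [[0,0,-0.0032],0]
    - [[0,0,-0.004],0]

```text
time: 23.95
ee_pos: [0.5283, 0.1878, 0.1371]
orientation: [2.908, 1.189, 0.002]
ft_force: [0.6, 0.3, 0.1]
width: 0.0251
gripper_force: 98.6
```

Request:
apply_moves:
  series:
    - [[0,0,-0.0007],0]
    - [[0,0,-0.0014],0]
    - [[0,0,-0.0021],0]
    - [[0,0,-0.0028],0]

```text
time: 24.45
ee_pos: [0.5297, 0.1886, 0.1361]
orientation: [-2.908, -1.189, -0.008]
ft_force: [1.2, 3.3, 10.5]
width: 0.0249
gripper_force: 100.0
```

Request:
apply_moves:
  series:
    - [[0,0,-0.0006],0]
    - [[0,0,-0.0012],0]
    - [[0,0,-0.0012],0]

```text
time: 24.82
ee_pos: [0.5303, 0.189, 0.1356]
orientation: [-2.907, -1.189, -0.011]
ft_force: [2.5, 3.7, 10.9]
width: 0.0248
gripper_force: 100.3
```

Same stall as before, at 136 mm. I'll lift, look and press again.

Request:
apply_moves:
  series:
    - [[0,0,0.003],0]
    - [[0,0,0.008],0]
    - [[0,0,0.015],0]
    - [[0,0,0.025],0]
    - [[0,0,0.035],0]
    - [[0,0,0.042],0]
    - [[0,0,0.045],0]
    - [[0,0,0.045],0]

```text
time: 25.82
ee_pos: [0.5279, 0.1877, 0.1778]
orientation: [2.908, 1.189, 0.001]
ft_force: [0.8, 0.7, -3.9]
width: 0.0248
gripper_force: 98.4
```

```bash
python3 look.py p5.png
```

```text
25.825 [0.5279 0.1877 0.1778] [ 0.8298  0.7348 -3.946 ] [-0.0219  0.0211 -0.0218]
blank0 [0.4551 0.0927 0.0262] tray xy mm [-26.2 -73. ] 0.65
blank0 [0.474  0.1333 0.0248] tray xy mm [-25.3 -28.3] 0.65
blank0 [0.5259 0.1152 0.025 ] tray xy mm [ 29.5 -23.9] 0.64
blank0 [0.4952 0.1741 0.0261] tray xy mm [-22.3  17.6] 0.63
blank0 [0.5447 0.1579 0.0238] tray xy mm [29.6 22.7] 0.59
blank0 [0.4907 0.1046 0.0233] tray xy mm [  1.6 -47.8] 0.58
blank0 [0.5297 0.1904 0.0244] tray xy mm [ 2.8 46.4] 0.44
blank0 [0.5155 0.2245 0.0259] tray xy mm [-24.   71.9] 0.43
blank0 [0.5625 0.2035 0.0239] tray xy mm [27.5 71.6] 0.42
blank0 [0.5018 0.0666 0.0223] tray xy mm [ 27.  -78.1] 0.4
tamper_grip [0.5301 0.1869 0.1997] tray xy mm [ 4.5 43.4] 0.66
tamper_foot [0.5322 0.1907 0.0848] tray xy mm [ 4.9 47.7] 0.79
```

View pics/p5.png

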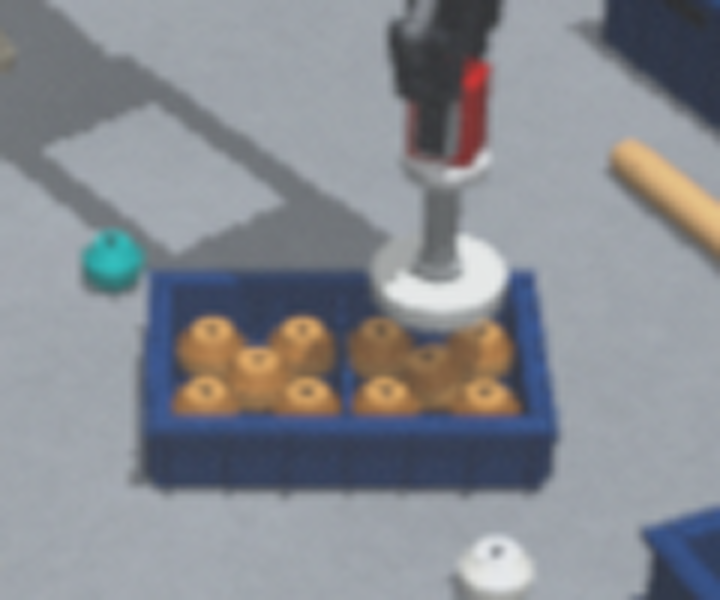

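All ten look level now (centre blank of the far cell at 24 mm). I'll press again to confirm it against the bed height and lean.

Request:
apply_moves:
  series:
    - [[-0.001,-0.001,-0.004],0]
    - [[-0.002,-0.001,-0.01],0]
    - [[-0.002,-0.001,-0.017],0]
    - [[-0.002,-0.001,-0.024],0]
    - [[-0.002,-0.001,-0.029],0]
    - [[-0.002,-0.001,-0.033],0]
    - [[-0.002,-0.001,-0.036],0]
    - [[-0.002,-0.001,-0.0375],0]
    - [[-0.002,-0.001,-0.0383],0]
    - [[-0.002,-0.001,-0.039],0]
    - [[-0.002,-0.001,-0.0397],0]
    - [[-0.002,-0.001,-0.0404],0]
    - [[-0.002,-0.001,-0.0411],0]
    - [[-0.002,-0.001,-0.0418],0]

```text
time: 27.78
ee_pos: [0.526, 0.1868, 0.1359]
orientation: [2.908, 1.189, 0.001]
ft_force: [0.9, 0.2, -4.1]
width: 0.025
gripper_force: 98.4
```

Request:
apply_moves:
  series:
    - [[0,0,-0.0006],0]
    - [[0,0,-0.0012],0]
    - [[0,0,-0.0018],0]
    - [[0,0,-0.0024],0]

```text
time: 28.28
ee_pos: [0.5258, 0.1867, 0.1333]
orientation: [2.908, 1.189, -0.0]
ft_force: [-0.0, 0.5, -4.3]
width: 0.0248
gripper_force: 98.4
```

Request:
apply_moves:
  series:
    - [[0,0,-0.0006],0]
    - [[0,0,-0.0012],0]

```text
time: 28.52
ee_pos: [0.5258, 0.1867, 0.1322]
orientation: [2.908, 1.189, 0.0]
ft_force: [0.1, -0.2, -4.9]
width: 0.025
gripper_force: 98.4
```

Request:
apply_moves:
  series:
    - [[0,0,-0.0006],0]
    - [[0,0,-0.0012],0]

```text
time: 28.78
ee_pos: [0.5262, 0.1869, 0.1319]
orientation: [-2.908, -1.189, -0.002]
ft_force: [-2.7, 0.9, 6.3]
width: 0.0247
gripper_force: 99.5
```

Request:
apply_moves:
  series:
    - [[0,0,-0.0006],0]
    - [[0,0,-0.0012],0]

```text
time: 29.02
ee_pos: [0.5267, 0.187, 0.1318]
orientation: [2.908, 1.189, 0.004]
ft_force: [-4.0, -0.4, 12.5]
width: 0.0247
gripper_force: 100.3
```

Request:
apply_moves:
  series:
    - [[0,0,-0.0006],0]
    - [[0,0,-0.0012],0]

```text
time: 29.28
ee_pos: [0.5272, 0.1872, 0.1318]
orientation: [2.907, 1.189, 0.006]
ft_force: [-6.7, -1.3, 19.9]
width: 0.0249
gripper_force: 101.0
```

The bed is at exactly the same height as the near cell (131.8 mm), and it's rigid. Holding about 20 N.

Request:
apply_moves:
  series:
    - [[0,0,0],0]
    - [[0,0,0],0]
    - [[0,0,0],0]
    - [[0,0,0],0]
    - [[0,0,0],0]
    - [[0,0,0],0]
    - [[0,0,0],0]
    - [[0,0,0],0]
    - [[0,0,0],0]
    - [[0,0,0],0]
    - [[0,0,0],0]
    - [[0,0,0],0]

```text
time: 30.78
ee_pos: [0.5273, 0.1872, 0.1318]
orientation: [2.907, 1.189, 0.006]
ft_force: [-5.4, -0.8, 16.3]
width: 0.0249
gripper_force: 101.0
```

Request:
apply_moves:
  series:
    - [[0,0,0.003],0]
    - [[0,0,0.008],0]
    - [[0,0,0.015],0]
    - [[0,0,0.025],0]
    - [[0,0,0.035],0]
    - [[0,0,0.045],0]
    - [[0,-0.01,0.055],0]
    - [[0,-0.025,0.06],0]
    - [[-0.002,-0.045,0.062],0]
    - [[-0.004,-0.065,0.062],0]
    - [[-0.005,-0.08,0.062],0]
    - [[-0.006,-0.095,0.062],0]
    - [[-0.007,-0.12,0.062],0]
    - [[-0.008,-0.15,0.062],0]
    - [[-0.009,-0.18,0.062],0]
    - [[-0.009,-0.21,0.062],0]

```text
time: 32.78
ee_pos: [0.5165, -0.0247, 0.1905]
orientation: [-2.908, -1.189, 0.0]
ft_force: [0.8, -0.0, -4.2]
width: 0.0249
gripper_force: 98.4
```

```bash
python3 look.py p6.png; python3 -c "
from h import *
p=arm.read_camera('top')
for d in arm.spot_point('blank0',p)[:16]: print(np.round(d['point'],3),round(d['score'],2))"
```

```text
32.775 [ 0.5165 -0.0247  0.1905] [ 0.8134 -0.0269 -4.17  ] [0.0151 0.0062 0.0657]
blank0 [0.4907 0.1059 0.0249] tray xy mm [  1.  -46.6] 0.58
blank0 [0.5639 0.2004 0.025 ] tray xy mm [30.  69.3] 0.56
blank0 [0.523  0.1135 0.0253] tray xy mm [ 27.6 -26.7] 0.55
blank0 [0.532  0.1874 0.024 ] tray xy mm [ 6.1 44.6] 0.54
blank0 [0.454  0.0911 0.0268] tray xy mm [-26.6 -74.9] 0.5
blank0 [0.5155 0.2255 0.0232] tray xy mm [-24.4  72.9] 0.5
blank0 [0.5058 0.0664 0.0252] tray xy mm [ 30.8 -76.7] 0.48
blank0 [0.4748 0.1364 0.0233] tray xy mm [-25.8 -25.1] 0.4
blank0 [0.4945 0.1713 0.0244] tray xy mm [-21.8  14.8] 0.4
blank0 [0.5433 0.1557 0.0236] tray xy mm [29.2 20.1] 0.38
tamper_grip [ 0.518  -0.0276  0.2104] tray xy mm [  79.7 -157.9] 0.72
tamper_foot [ 0.5208 -0.0221  0.0988] tray xy mm [  80.1 -151.7] 0.65
[0.668 0.013 0.018] 0.72
[0.474 0.138 0.023] 0.65
[0.521 0.114 0.022] 0.62
[0.516 0.226 0.024] 0.62
[0.565 0.203 0.025] 0.57
[0.46  0.09  0.027] 0.55
[0.545 0.156 0.024] 0.55
[0.661 0.156 0.013] 0.52
[0.504 0.068 0.019] 0.51
[0.494 0.179 0.026] 0.48
[0.528 0.192 0.029] 0.42
[0.488 0.104 0.027] 0.41
```

All ten centres read 23–27 mm, so everything is level. Next, back to the nest, hovering to check alignment.

Request:
apply_moves:
  series:
    - [[0,-0.03,0],0]
    - [[-0.001,-0.055,0],0]
    - [[-0.002,-0.08,0],0]
    - [[-0.003,-0.102,0],0]
    - [[-0.003,-0.118,0],0]
    - [[-0.003,-0.128,-0.005],0]
    - [[-0.003,-0.128,-0.015],0]
    - [[-0.003,-0.128,-0.03],0]
    - [[-0.003,-0.128,-0.042],0]
    - [[-0.003,-0.128,-0.052],0]
    - [[-0.003,-0.128,-0.058],0]
    - [[-0.003,-0.128,-0.06],0]
    - [[-0.003,-0.128,-0.06],0]

```text
time: 34.7
ee_pos: [0.514, -0.1514, 0.1308]
orientation: [2.908, 1.189, 0.0]
ft_force: [-0.7, 0.0, -3.9]
width: 0.0246
gripper_force: 99.1
```

```bash
python3 - <<'E'
from h import *
np.set_printoptions(suppress=True,precision=4)
s=arm.observe(); print(s['time'],s['ee_pos'],s['ft_force'])
q=arm.read_camera('scene'); e=s['ee_pos']
for l in('nest_seat','tamper_foot','tamper_grip'): print(l,[(np.round(d['point'],4),round(d['score'],2)) for d in arm.spot_point(l,q)[:1]])
I=cv2.resize(q['color'][190:280,220:320],None,fx=6,fy=6,interpolation=cv2.INTER_CUBIC)
D=lambda X,z:((np.array([proj(q,[*x,z]) for x in X])+.5-[220,190])*6).astype(int)
t=np.linspace(0,6.28,60)
cv2.polylines(I,[D(np.c_[e[0]+.035*np.cos(t),e[1]+.035*np.sin(t)],e[2]-.0938)],True,(255,0,255),1)
a=np.deg2rad(24.2);R=np.array([[np.cos(a),-np.sin(a)],[np.sin(a),np.cos(a)]])
cv2.polylines(I,[D([R@[sx*.041,sy*.041]+[.5151,-.1497] for sx,sy in((1,1),(1,-1),(-1,-1),(-1,1))],.012)],True,(0,255,0),1)
cv2.polylines(I,[D([R@[sx*.064,sy*.064]+[.5151,-.1497] for sx,sy in((1,1),(1,-1),(-1,-1),(-1,1))],.0)],True,(0,255,0),1)
cv2.imwrite('pics/n1.png',I[:,:,::-1])
E
```

```text
34.7 [ 0.514  -0.1514  0.1308] [-0.7374  0.0479 -3.879 ]
nest_seat [(array([ 0.5145, -0.1514,  0.0038]), 0.74)]
tamper_foot [(array([ 0.5184, -0.1508,  0.0382]), 0.67)]
tamper_grip []
```

View pics/n1.png

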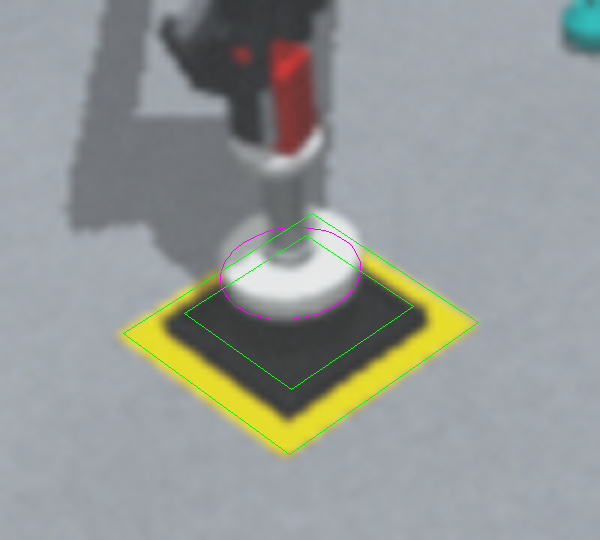

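The yellow-square fit is right on and the foot sits within about 2 mm of centre. Lowering slowly into the pocket.

Request:
apply_moves:
  series:
    - [[0,0.001,-0.004],0]
    - [[0,0.001,-0.01],0]
    - [[0,0.001,-0.016],0]
    - [[0,0.001,-0.021],0]
    - [[0,0.001,-0.024],0]
    - [[0,0.001,-0.026],0]
    - [[0,0.001,-0.0275],0]
    - [[0,0.001,-0.029],0]
    - [[0,0.001,-0.03],0]

```text
time: 36.02
ee_pos: [0.5139, -0.1503, 0.1006]
orientation: [2.908, 1.189, 0.0]
ft_force: [-0.5, -0.3, -5.1]
width: 0.025
gripper_force: 99.0
```

Request:
apply_moves:
  series:
    - [[0,0,-0.0006],0]
    - [[0,0,-0.0012],0]
    - [[0,0,-0.0018],0]
    - [[0,0,-0.0024],0]

```text
time: 36.52
ee_pos: [0.5138, -0.1503, 0.0982]
orientation: [2.908, 1.189, -0.0]
ft_force: [0.4, -0.2, -4.9]
width: 0.025
gripper_force: 99.0
```

Request:
apply_moves:
  series:
    - [[0,0,-0.0006],0]
    - [[0,0,-0.0012],0]
    - [[0,0,-0.0018],0]

```text
time: 36.9
ee_pos: [0.5141, -0.1503, 0.0979]
orientation: [2.907, 1.189, 0.001]
ft_force: [-7.6, 4.3, 13.7]
width: 0.025
gripper_force: 101.2
```

Request:
apply_moves:
  series:
    - [[0,0,-0.0006],0]
    - [[0,0,-0.0012],0]

```text
time: 37.15
ee_pos: [0.5144, -0.1503, 0.0979]
orientation: [2.907, 1.189, 0.001]
ft_force: [-10.7, 5.0, 22.7]
width: 0.0248
gripper_force: 102.3
```

Seated at the original height. I'll unload, open, and retreat upward.

Request:
apply_moves:
  series:
    - [[0,0,0.001],0]
    - [[0,0,0.002],0]
    - [[0,0,0.002],0]

```text
time: 37.52
ee_pos: [0.5144, -0.1505, 0.0979]
orientation: [2.907, 1.189, 0.002]
ft_force: [-1.1, 2.3, 5.0]
width: 0.0249
gripper_force: 100.0
```

Request:
apply_moves:
  series:
    - [[0,0,0],0]
    - [[0,0,0],0]
    - [[0,0,0],0]
    - [[0,0,0],0]
    - [[0,0,0],0]
    - [[0,0,0],0]
    - [[0,0,0],0]
  jaw: 0.085

```text
time: 38.4
ee_pos: [0.5138, -0.1503, 0.0972]
orientation: [-2.908, -1.189, -0.0]
ft_force: [-0.0, 0.9, -0.1]
width: 0.0851
gripper_force: 0.0
```

Request:
apply_moves:
  series:
    - [[0,0,0.003],0]
    - [[0,0,0.01],0]
    - [[0,0,0.025],0]
    - [[0,0,0.045],0]
    - [[0,0,0.07],0]
    - [[0,0,0.1],0]
    - [[-0.03,-0.03,0.12],0]
    - [[-0.08,-0.08,0.13],0]
    - [[-0.12,-0.12,0.13],0]
    - [[-0.15,-0.15,0.13],0]
    - [[-0.15,-0.15,0.13],0]

```text
time: 39.78
ee_pos: [0.3621, -0.3025, 0.2287]
orientation: [2.909, 1.182, 0.0]
ft_force: [0.5, 0.5, 0.6]
width: 0.0849
gripper_force: 0.0
```

```bash
python3 - <<'E'
from h import *
s=arm.observe(); print(s['time'],s['ee_pos'],s['ft_force'],s['width'])
q=arm.read_camera('scene'); p=arm.read_camera('top')
for P in(q,p):
  for l in('tamper_grip','tamper_foot','oil_bottle'): print(l,[(np.round(d['point'],4),round(d['score'],2)) for d in arm.spot_point(l,P)[:1]])
f=lambda n:cv2.resize(n,None,fx=4,fy=4,interpolation=cv2.INTER_CUBIC)
A=np.hstack([f(q['color'][190:265,235:305]),f(q['color'][180:255,310:400])]);B=np.hstack([f(p['color'][180:250,350:420]),f(p['color'][180:250,230:320])])
I=np.vstack([A,B])
cv2.imwrite('pics/end.png',I[:,:,::-1])
E
```

```text
39.775 [ 0.36213137 -0.30248041  0.22866882] [0.51911145 0.51936847 0.63756861] 0.08487122215278045
tamper_grip [(array([ 0.5176, -0.1517,  0.1191]), 0.64)]
tamper_foot [(array([ 0.5175, -0.1465,  0.0065]), 0.63)]
oil_bottle [(array([ 6.734e-01, -3.634e-01,  3.000e-04]), 0.58)]
tamper_grip [(array([ 0.5098, -0.1489,  0.1149]), 0.94)]
tamper_foot [(array([ 0.5135, -0.1502,  0.0044]), 0.68)]
oil_bottle [(array([ 0.6769, -0.3597, -0.0018]), 0.65)]
```

View pics/end.png

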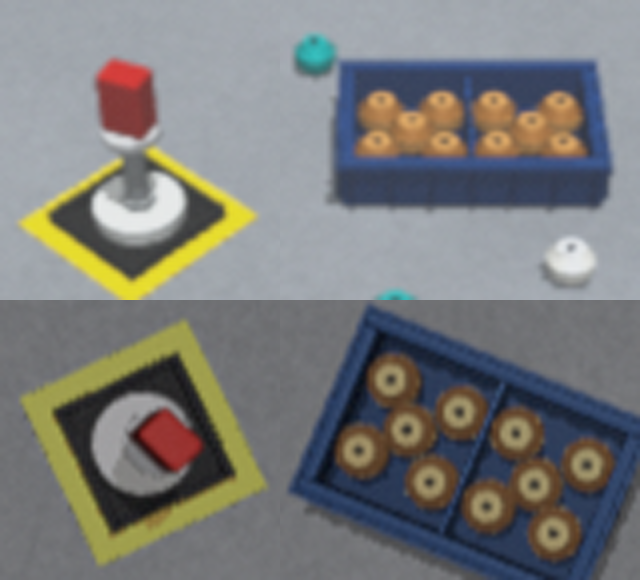

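The tamper stands upright in its pocket (foot at (138,205) in the top-left crop), and all ten blanks are level in both cells. Nothing else has moved, so I'm handing in.

```bash
python3 -c "
from bench import arm
print(arm.close_job())"
```

```text
the job is handed in; nothing more can be done
None
```

Job handed in at about 40 s, with no verdict returned: all ten blanks read level, each cell was leaned on at about 20 N for over a second (the near cell before the far one was levelled), and the tamper stands released in its nest with everything else left alone.

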